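# Switch on the wide battery pack

### The arm

A 6-joint arm with a two-finger parallel gripper is mounted at the origin on a cart in front of the work surface, level with it; the furniture and walls round the work are solid. World frame = base frame: x ahead of the robot, y to its left, z up, the work surface at z = 0. Lengths are in m, angles in rad, forces in N, time in s.
With the tool pointing down it reaches from about 0.3 to 0.825 m from the base axis. Payload 5.4 kg.
Tool frame: the origin (TCP) lies midway between the tips of the shut fingers; the grasp point (between the pads) lies 19 mm behind it (ctrl.hold_point_z is the distance from the TCP to the grasp point, in m); z points along the fingers, y is the line along which they close (so a half turn about z gives the same grasp; the last joint's range is limited). The gripper opens to 92 mm and grips with 3 to 60 N. Pads are 20 mm wide; open, the fingers measure 128 mm over their backs; the gripper's body (75 mm by 189 mm) begins 69 mm behind the grasp point.
Start: joints at [0.902, 0.158, 1.597, -0, 1.386, -0.21], TCP at [0.255, 0.516, 0.215] pointing down, gripper open.
Joint ranges: [-2.91, 2.91], [-0.94, 2.29], [0.18, 2.7], [-1.29, 4.43], [0.17, 2.64], [-3, 3]. Speed limits (rad/s): [2.57, 2.57, 3.14, 3.14, 3.14, 3.14].

### API

Orientations are given as a unit quaternion [w, x, y, z].
In Python, from plant import ctrl gives the robot as it stands.
- The arm moves only by the shell command python3 inch.py 'ROWS' [OPENING]. ROWS is a JSON list of rows, 1 to 12 of them, each an object with the fields trans (a list: dx, dy, dz in shares of the most that a row can go, 1 being 50 mm), turn_vec (a list: a rotation vector rx, ry, rz in normalised numbers (1 is 4 rad)); a field left out counts as zero; each row shifts and turns the commanded pose from where the row before left it, along the tool's axes as they then stand; what a row does not reach is not made up. A row lasts 1/10 s, in which the tool goes at most 0.05 m and 0.15 rad, less where a joint would pass 70% of its speed; a pose out of reach is approached as far as the arm can. OPENING is the finger opening in m, set as the command begins (- or left out keeps the last). The fingers move at their own pace and stop on an object; the grip force is fixed at half the most. Time passes only in rows, so rows that do not move let the fingers close. It prints the time, the measured TCP pose, the force, the opening and the grip force at its end. A shift or turn number past 1, either way, is cut back to 1. Input that does not fit is refused with a message, and nothing moves.
- ctrl.sense(): the state, without advancing time (a new reading comes with each control period).
- ctrl.snapshot(name): name is "scene" or "top" or "wrist"; returns the picture (400x640x3 uint8, blue, green, red); there is no depth.
- ctrl.camera_model(name): a dict with "fx", "fy", "cx", "cy" (pixels), "R" (3x3) and "t" (3): a world point X has camera coordinates R X + t; the wrist camera has in their place "hand_eye" (4x4, takes a point from camera to tool coordinates, whose origin is the TCP and whose axes are the flange's). Camera axes: x right, y down, z forward; pixel columns grow to the right and rows downward; lengths in m; the calibration is good to about 2 mm. The wrist camera is an equidistant fisheye: a pixel r from the principal point sees the ray r / f radians off the axis. A picture is of the moment at which its call begins: read the wrist's pose just before it. camera_model takes no time and is no camera call.
- ctrl.hand_in(): hands the job in; it is judged then, once.
The state is a dict: "t": time; "joint_positions": joint angles; "joint_vel": joint speeds; "tau": joint torques, N m; "position": TCP position; "ee_rot": TCP orientation; "wrist_force": force on the tool from outside, world axes, zero at the start; "ft_torque": the same for the moment, N m; "opening": finger opening in m; "gripper_force": force on a finger pad.
Only numpy, scipy, OpenCV 4.12 (cv2) and the standard library are available. Lean on these libraries where they do the work, as an engineer would, in place of code of your own. Each camera call takes 0.05 s, during which the arm holds its last target. There are 200 camera calls.

### The job

Two battery packs of equal length stand on the bench, both switched off. Switch on the wider one, so that the sensor board can be run from it: nudge its slide switch by the small ridge towards the end with the two brass posts until it has clicked over and rests fully home. Leave the narrow pack's switch off.

Things in the scene. Friction and masses are not known exactly. Their poses are not given: they have to be found in the camera images.
- wide_pack: The pack to switch on. Black case 120 x 76 mm, flat top 32 mm above the bench, on a fixed steel foot plate 136 x 88 x 3 mm. Origin: centre of the underside, on the bench; x along the case to the end with two brass posts (11 mm thick, 13 mm above the top, at x 50, y +-19 mm); z up. The switch, amid the top in a 38 x 19 mm well, slides along x.
- wide_switch_ridge (a point): Top centre of the ridge on the wide pack's switch; moves with it, axes as the pack's. The grey slide plate (22 mm along x, 17 wide) is flush with the case top; the ridge is a bar across it, 5 mm thick along x, 15 mm wide, 7 mm high (its top 39 mm above the bench). No raised part of more than 1 mm lies on the top behind it.
- wide_switch (a joint): Wide pack's slide switch, m along the pack's x: 0 = off (ridge 7 mm from the case's middle, away from the posts), 0.014 = on (ridge 7 mm past the middle); a stop at each end. A spring detent resists the first half with up to about 5 N; past the middle (0.007) it snaps on by itself and stays at the end. Left short of the middle it springs back.
- narrow_pack: The other pack, to be left off. Black case 120 x 42 mm, flat top 32 mm above the bench, on a fixed steel foot plate 136 x 54 x 3 mm. Origin: centre of the underside, on the bench; x along the case to the end with two brass posts (11 mm thick, 13 mm above the top, at x 50, y +-11 mm); z up. The switch, amid the top in a 38 x 19 mm well, slides along x.
- narrow_switch (a joint): Narrow pack's slide switch, m along the pack's x: 0 = off (ridge 7 mm from the case's middle, away from the posts), 0.014 = on (ridge 7 mm past the middle); a stop at each end. Same kind of switch as the wide pack's, starts off and must stay off.

How it is judged:
At the end, for the whole second after the job is handed in: The wide pack's switch rests on (within 2 mm of its 14 mm end stop) and the narrow pack's switch is off (within 3 mm of its off stop) (value of joint wide_switch above 0.012 m and value of joint narrow_switch below 0.003 m and velocity of joint wide_switch below 0.01 m/s); the robot touches nothing.
It fails at once if the narrow pack's switch is moved across its detent (value of joint narrow_switch above 0.006 m).
It also fails if it takes over 26 s, if anything falls off the work surface, if the arm or the gripper's body presses on something with over 40 N, if the wrist force passes 120 N, or if a joint passes its speed limit or range.

## Working session

There is one attempt and no reset: what is moved stays moved. The work goes in short steps, Python scripts to look and compute and a shell command to move; the robot and the scene stay as the last step left them, time stands still between calls to the robot, and variables do not carry over. Pictures are saved under pics/ and viewed, at most 10 in all, crops included, and the job is handed in when it is done.

```bash
ls; mkdir -p pics; python3 - <<'E'
from plant import ctrl
import cv2,numpy as np
s=ctrl.sense();print({k:np.round(s[k],4) for k in('t','position','ee_rot','opening','wrist_force')})
for n in('scene','top'):
    cv2.imwrite(f'pics/{n}0.png',ctrl.snapshot(n)); print(n,ctrl.camera_model(n))
print(ctrl.camera_model('wrist'))
E
```

```text
inch.py
pics
plant.py
{'t': np.float64(0.0), 'position': array([0.2543, 0.515 , 0.2136]), 'ee_rot': array([-4.000e-04,  2.274e-01,  9.738e-01, -8.000e-04]), 'opening': np.float64(0.0919), 'wrist_force': array([ 0.7996, -0.5777,  0.3002])}
scene {'fx': 411.12821017561805, 'fy': 411.12821017561805, 'cx': 319.39240762676235, 'cy': 194.19552975758268, 'R': array([[ 0.82728858, -0.5617157 , -0.00831167],
       [-0.27272337, -0.38864111, -0.8801023 ],
       [ 0.49113702,  0.73036536, -0.47471135]]), 't': array([-0.39495599,  0.17618583,  0.61823196])}
top {'fx': 504.90772676365987, 'fy': 504.90772676365987, 'cx': 318.8709667963844, 'cy': 200.1961426111915, 'R': array([[-0.02299757, -0.99944359, -0.02415817],
       [-0.9871962 ,  0.02651773, -0.15729103],
       [ 0.15784413,  0.02023154, -0.98725676]]), 't': array([0.04033321, 0.48212976, 0.8282634 ])}
{'fx': 309.70691628693146, 'fy': 309.70691628693146, 'cx': 314.47197345372047, 'cy': 200.51824193060057, 'hand_eye': array([[ 2.95479079e-04, -9.57303757e-01, -2.89083774e-01,
         8.21404308e-02],
       [ 9.99999939e-01,  2.29240140e-04,  2.62991630e-04,
        -2.46623185e-04],
       [-1.85493271e-04, -2.89083834e-01,  9.57303767e-01,
        -1.68499504e-01],
       [ 0.00000000e+00,  0.00000000e+00,  0.00000000e+00,
         1.00000000e+00]])}
```

View pics/scene0.png

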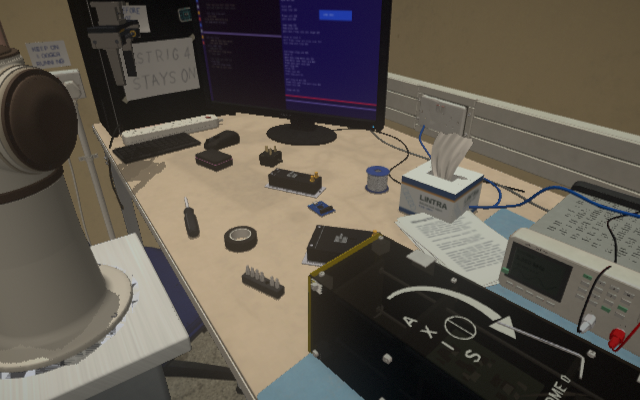

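View pics/top0.png

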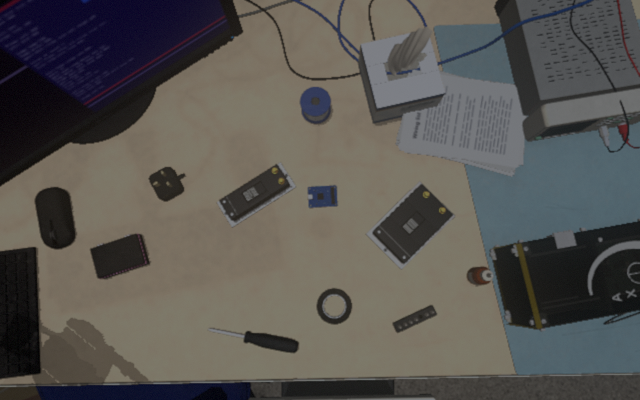

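The scene view shows the wide pack at about (340,240), partly hidden by the big black AXIS box. The top view shows the wide pack at about (412,224) with its posts at (424,188) and (443,210). The narrow pack is at about (257,194). I'll enlarge the top view and compute positions.

```bash
cat > h.py <<'E'
import numpy as np,cv2
from plant import ctrl
from scipy.spatial.transform import Rotation as Ro
def ray(n,u,v,s=None):
    m=ctrl.camera_model(n)
    if n=='wrist':
        p=np.array([u-m['cx'],v-m['cy']])/m['fx'];r=np.hypot(*p)+1e-12
        d=np.r_[np.sin(r)*p/r,np.cos(r)];H=m['hand_eye']
        q=Ro.from_quat(np.roll(s['ee_rot'],-1))
        return q.apply(H[:3,3])+s['position'],q.apply(H[:3,:3]@d)
    d=np.array([(u-m['cx'])/m['fx'],(v-m['cy'])/m['fy'],1])
    return -m['R'].T@m['t'],m['R'].T@d
def onz(n,u,v,z,s=None):
    o,d=ray(n,u,v,s);return o+d*(z-o[2])/d[2]
def tri(*rays):
    A=0;b=0
    for o,d in rays:
        d=d/np.linalg.norm(d);P=np.eye(3)-np.outer(d,d);A=A+P;b=b+P@o
    X=np.linalg.solve(A,b);return X,[np.linalg.norm(np.cross(X-o,d/np.linalg.norm(d))) for o,d in rays]
E
python3 - <<'E'
from h import *
im=cv2.imread('pics/top0.png')[170:280,355:505]
im=cv2.convertScaleAbs(im,alpha=2,beta=20)
cv2.imwrite('pics/topc.png',cv2.resize(im,None,fx=5,fy=5,interpolation=cv2.INTER_CUBIC))
for p in[(424,188),(443,210)]:print(onz('top',*p,.045))
print(onz('top',410,224,.039))
print('box tri',tri(ray('scene',378,234),ray('top',520,245)),tri(ray('scene',310,276),ray('top',540,328)))
E
```

```text
[ 0.49817905 -0.15123681  0.045     ]
[ 0.45957743 -0.1810596   0.045     ]
[ 0.43790698 -0.12530842  0.039     ]
box tri (array([ 0.39112634, -0.26970898,  0.13804495]), [np.float64(0.0008938362933961349), np.float64(0.0008938362933961546)]) (array([ 0.27071094, -0.28881433,  0.13652033]), [np.float64(0.0009690594671924396), np.float64(0.0009690594671923566)])
```

View pics/topc.png

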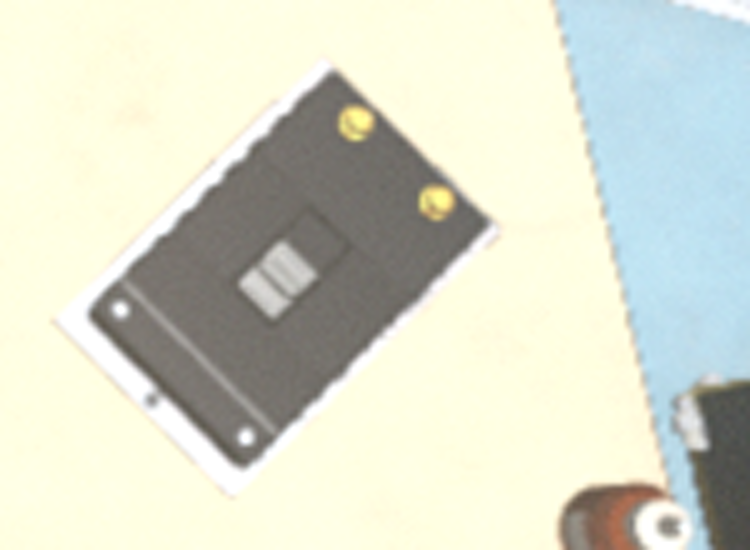

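```bash
python3 - <<'E'
from h import *
f=lambda x,y:(355+x/5,170+y/5)
P=[onz('top',*f(*p),.045) for p in[(357,123),(437,202)]]
print('posts',P,np.linalg.norm(P[0]-P[1]))
S=[onz('top',*f(*p),.032) for p in[(120,310),(246,437)]]
C=[onz('top',*f(*p),.003) for p in[(55,320),(232,495),(498,232),(325,60)]]
print('foot',C,'centre',np.mean(C,0),[np.linalg.norm(C[i]-C[i-1]) for i in range(4)])
d=np.mean(P,0)-np.mean(C,0);print('d',d)
a=(C[2]+C[3]-C[0]-C[1])[:2];b=(P[0]-P[1])[:2];print('head',np.degrees(np.arctan2(a[1],a[0])),np.degrees(np.arctan2(-b[0],b[1])))
print('ridge',onz('top',*f(286,270),.039))
print('box corner',onz('top',493,250,.137),'thing',[onz('top',480,275,z) for z in(0.02,.1)])
s=ctrl.sense();q=Ro.from_quat(np.roll(s['ee_rot'],-1));t=np.array([.415,-.12,.2136])
print(q.inv().apply(t-s['position']))
x=q.apply([-1,0,0]);print(np.degrees(np.arctan2(x[1],x[0])))
E
```

```text
posts [array([ 0.48668632, -0.15465841,  0.045     ]), array([ 0.45892299, -0.18001057,  0.045     ])] 0.037597004382158426
foot [array([ 0.42602802, -0.05277863,  0.003     ]), array([ 0.36336789, -0.11206118,  0.003     ]), array([ 0.45324077, -0.2102252 ,  0.003     ]), array([ 0.51679588, -0.15273026,  0.003     ])] centre [ 0.43985814 -0.13194882  0.003     ] [np.float64(0.13501530356412883), np.float64(0.08625955852786746), np.float64(0.1330913620690549), np.float64(0.08570250763845053)]
d [ 0.03294652 -0.03538567  0.042     ]
head -47.64161697817627 -47.59915574475541
ridge [ 0.43781151 -0.12902291  0.039     ]
box corner [ 0.38550789 -0.23034888  0.137     ] thing [array([ 0.34979638, -0.24240318,  0.02      ]), array([ 0.34946261, -0.21924327,  0.1       ])]
[-0.42531441 -0.49826445  0.00079287]
-26.286348720513722
```

The rows are not in the units I measure in: shifts go in shares of 50 mm and turns go in shares of 4 rad. I convert before sending: -0.036 m is -0.72, -0.03 m is -0.6.

```bash
python3 inch.py '[{"trans":[-0.6, -0.72, 0]}, {"trans":[-0.6, -0.72, 0]}, {"trans":[-0.6, -0.72, 0]}, {"trans":[-0.6, -0.72, 0]}, {"trans":[-0.6, -0.72, 0]}, {"trans":[-0.6, -0.72, 0]}, {"trans":[-0.6, -0.72, 0]}, {"trans":[-0.6, -0.72, 0]}, {"trans":[-0.6, -0.72, 0]}, {"trans":[-0.6, -0.72, 0]}, {"trans":[-0.6, -0.72, 0]}, {"trans":[-0.6, -0.72, 0]}]' 0; python3 inch.py '[{"trans":[-0.6, -0.84, 0]}, {"turn_vec":[0, 0, 0.031]}, {"turn_vec":[0, 0, 0.031]}, {"turn_vec":[0, 0, 0.031]}, {}, {}]'
python3 - <<'E'
from h import *
s=ctrl.sense();im=ctrl.snapshot('wrist');cv2.imwrite('pics/w1.png',im)
import pickle;pickle.dump(s,open('s1.pkl','wb'))
q=Ro.from_quat(np.roll(s['ee_rot'],-1));x=q.apply([-1,0,0]);print(s['position'],np.degrees(np.arctan2(x[1],x[0])),q.apply([0,0,1]),s['wrist_force'])
E
```

```text
t: 1.3
position: [0.3859, -0.0332, 0.2145]
ee_rot: [0.0, 0.228, 0.974, 0.0]
wrist_force: [1.0, 0.1, 0.1]
opening: 0.0008
gripper_force: 0.0
t: 1.9
position: [0.394, -0.0805, 0.2144]
ee_rot: [-0.0, 0.402, 0.916, 0.0]
wrist_force: [0.3, -0.5, 0.4]
opening: 0.0005
gripper_force: 0.0
[ 0.39396639 -0.08045682  0.2143681 ] -47.42993753932568 [-4.16583380e-04  2.09875340e-04 -9.99999891e-01] [ 0.28896923 -0.51790557  0.44313068]
```

View pics/w1.png

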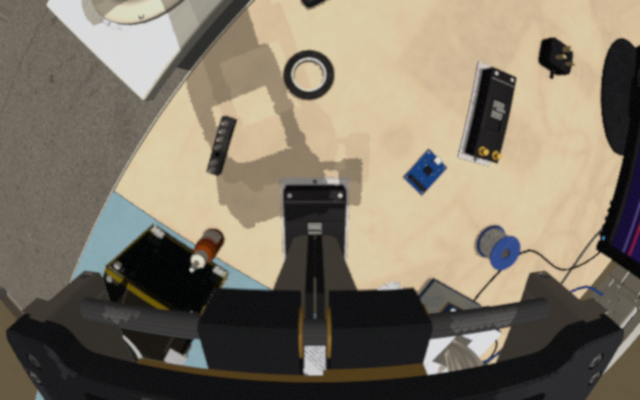

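The wrist view shows the wide pack square to the tool, its switch plate at about (315,228) just above the fingers, which hide the posts. A bottle at (207,250) and the box lie to the left. I'll enlarge it.

```bash
python3 - <<'E'
from h import *
im=cv2.imread('pics/w1.png')[170:270,255:375]
cv2.imwrite('pics/w1c.png',cv2.resize(cv2.convertScaleAbs(im,alpha=1.6,beta=20),None,fx=6,fy=6,interpolation=cv2.INTER_CUBIC))
E
```

```text
(no output)
```

View pics/w1c.png

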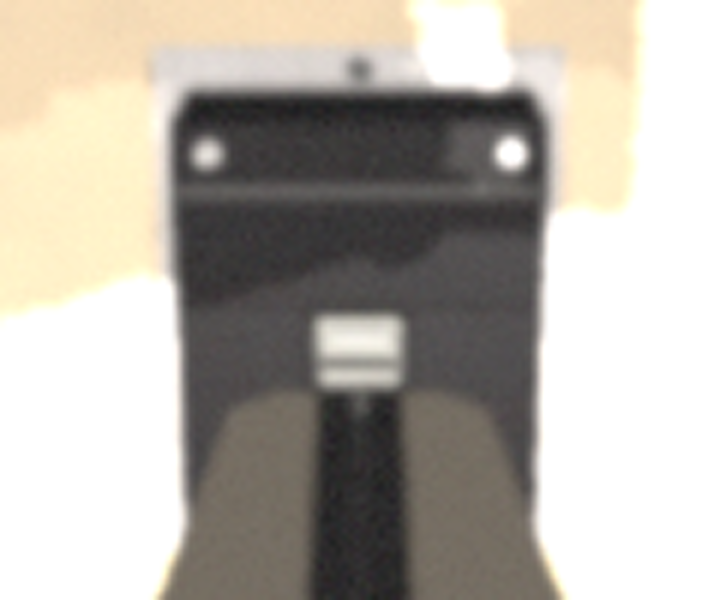

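```bash
python3 - <<'E'
from h import *
import pickle;s=pickle.load(open('s1.pkl','rb'))
f=lambda x,y:(355+x/5,170+y/5); g=lambda x,y:(255+x/6,170+y/6)
for n,a,b in[('rivetR',(120,310),(511,152)),('rivetL',(246,437),(207,154)),('ridge',(286,270),(359,378)),('plate rear',(257,303),(359,317)),('hole',(152,400),(359,68))]:
    print(n,tri(ray('top',*f(*a)),ray('wrist',*g(*b),s)))
H=.032
R=onz('wrist',*g(359,364),.039,s);E=onz('wrist',*g(359,317),H,s);L=[onz('wrist',*g(*p),H,s) for p in[(511,152),(207,154)]]
d=(L[0]-L[1])[:2];h=np.degrees(np.arctan2(-d[0],d[1]));print('heading',h,np.linalg.norm(d));h=np.radians(h);u=np.array([np.cos(h),np.sin(h),0])
print('ridge rear top edge',R,'from plate',E+u*.0085,'ridge top front',onz('wrist',*g(359,388),.039,s))
E
```

```text
rivetR (array([ 0.42555538, -0.07187117,  0.04083894]), [np.float64(0.00027945750439931837), np.float64(0.00027945750439930357)])
rivetL (array([ 0.38247404, -0.11212676,  0.03976639]), [np.float64(0.0008160418394264719), np.float64(0.0008160418394264618)])
ridge (array([ 0.43947666, -0.13054204,  0.02688589]), [np.float64(0.0005877805012697027), np.float64(0.0005877805012698188)])
plate rear (array([ 0.42773823, -0.118361  ,  0.03586127]), [np.float64(0.0009799076587310102), np.float64(0.0009799076587308957)])
hole (array([ 0.39651104, -0.08370215,  0.01727372]), [np.float64(0.0005236564938890889), np.float64(0.0005236564938890246)])
heading -47.01760738786628 0.059806057613248975
ridge rear top edge [ 0.4343273  -0.12410277  0.039     ] from plate [ 0.43512207 -0.12487561  0.032     ] ridge top front [ 0.43786185 -0.12794514  0.039     ]
```

The wrist and top views agree on the plan position. The rivet spacing is 60 mm, heading about -47°, and the switch's rear face is near (0.4345, -0.124). Triangulated heights are 36–41 mm, which fits the stated 32 mm given the short baseline. I'll stop the fingers well behind the ridge, descend, and find the top by light contact.

To row units: 0.04 m is 0.8, -0.036 m is -0.72.

```bash
python3 inch.py '[{"trans":[-0.72, 0, 0]}, {"trans":[0, 0, 0.8]}, {"trans":[0, 0, 0.8]}, {"trans":[0, 0, 0.8]}, {"trans":[0, 0, 0.6]}, {"trans":[0, 0, 0.2]}, {}, {}, {}]'
python3 - <<'E'
from h import *
s=ctrl.sense();im=ctrl.snapshot('wrist')[150:300,230:400];print(s['position'],s['wrist_force'])
cv2.imwrite('pics/w2.png',cv2.resize(cv2.convertScaleAbs(im,alpha=1.5,beta=25),None,fx=4,fy=4,interpolation=cv2.INTER_CUBIC))
E
```

```text
t: 2.85
position: [0.4199, -0.108, 0.0565]
ee_rot: [0.002, 0.403, 0.915, -0.0]
wrist_force: [-0.7, 0.8, 0.3]
opening: 0.0005
gripper_force: 0.0
[ 0.41994823 -0.10802467  0.05650479] [-0.73620832  0.77812475  0.29360323]
```

View pics/w2.png

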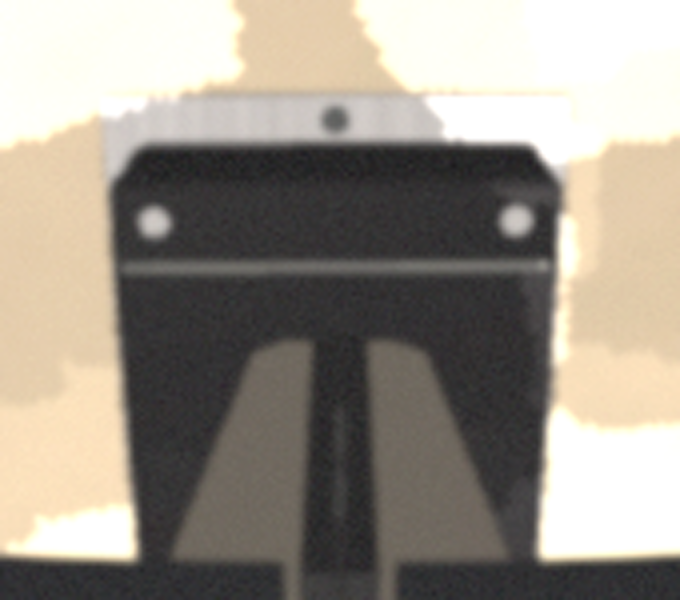

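The fingers are centred between the rivets at (153,222) and (516,220), and they hide the switch ahead of them. I'll creep down.

To row units: 0.01 m is 0.2, 0.007 m is 0.14.

```bash
python3 inch.py '[{"trans":[0, 0, 0.2]}, {"trans":[0, 0, 0.14]}, {}, {}]'; for i in 1; do python3 inch.py '[{"trans":[0, 0, 0.04]}, {"trans":[0, 0, 0.02]}, {}, {}]'; done
```

```text
t: 3.3
position: [0.4181, -0.107, 0.0372]
ee_rot: [-0.001, 0.404, 0.915, 0.0]
wrist_force: [0.8, 0.2, 0.3]
opening: 0.0006
gripper_force: 0.0
t: 3.7
position: [0.4185, -0.1072, 0.0347]
ee_rot: [0.0, 0.404, 0.915, -0.0]
wrist_force: [0.3, 0.4, 0.8]
opening: 0.0004
gripper_force: 0.0
```

To row units: -0.005 m is -0.1, -0.003 m is -0.06.

```bash
python3 inch.py '[{"trans":[-0.1, 0, 0]}, {"trans":[-0.06, 0, 0]}, {}, {}]'; python3 inch.py '[{"trans":[-0.06, 0, 0]}, {"trans":[-0.06, 0, 0]}, {}, {}]';python3 inch.py '[{"trans":[-0.06, 0, 0]}, {}, {}]'
```

```text
t: 4.1
position: [0.4239, -0.1132, 0.0346]
ee_rot: [-0.0, 0.404, 0.915, 0.0]
wrist_force: [-0.7, 0.9, 0.4]
opening: 0.0004
gripper_force: 0.0
t: 4.5
position: [0.4279, -0.1176, 0.0346]
ee_rot: [-0.0, 0.404, 0.915, 0.0]
wrist_force: [0.4, -1.2, -0.4]
opening: 0.0002
gripper_force: 0.0
t: 4.8
position: [0.4294, -0.1192, 0.0343]
ee_rot: [-0.001, 0.404, 0.915, 0.0]
wrist_force: [-2.3, 2.8, 1.5]
opening: 0.0005
gripper_force: 1.8
```

Contact on the ridge, about 3.6 N against the push. I'll push on past the middle.

To row units: -0.003 m is -0.06, -0.002 m is -0.04.

```bash
python3 inch.py '[{"trans":[-0.06, 0, 0]}, {"trans":[-0.04, 0, 0]}, {}, {}]'; python3 inch.py '[{"trans":[-0.06, 0, 0]}, {"trans":[-0.04, 0, 0]}, {}, {}]'
```

```text
t: 5.2
position: [0.4339, -0.1241, 0.0349]
ee_rot: [0.001, 0.404, 0.915, -0.0]
wrist_force: [0.5, 0.2, 0.0]
opening: 0.0004
gripper_force: 0.0
t: 5.6
position: [0.4367, -0.1272, 0.0346]
ee_rot: [0.0, 0.404, 0.915, -0.0]
wrist_force: [0.3, -0.2, -1.1]
opening: 0.0005
gripper_force: 0.0
```

The force rose to about 3.6 N, then dropped to zero, so the switch has snapped over. I'll back off, rise and check.

To row units: -0.04 m is -0.8, -0.02 m is -0.4.

```bash
python3 inch.py '[{"trans":[0.2, 0, 0]}, {"trans":[0.2, 0, -0.2]}, {"trans":[0, 0, -0.8]}, {"trans":[0, 0, -0.8]}, {"trans":[0.8, 0, -0.8]}, {"trans":[0.8, 0, -0.4]}, {}, {}, {}]'
python3 - <<'E'
from h import *
s=ctrl.sense();w=ctrl.snapshot('wrist')[180:330,230:400];t=ctrl.snapshot('top')
e=lambda i,k,n:cv2.resize(cv2.convertScaleAbs(i,alpha=k,beta=20),(400,n),interpolation=cv2.INTER_CUBIC)
im=np.hstack([e(w,1.5,353),np.vstack([e(t[170:280,355:505],2,293),e(t[155:230,210:312],2,293)])[:586]]) if 0 else np.hstack([np.vstack([e(w,1.5,353),np.zeros((233,400,3),np.uint8)]),np.vstack([e(t[170:280,355:505],2,293),e(t[155:230,210:312],2,293)])])
cv2.imwrite('pics/c.png',im);print(s['position'],s['wrist_force'])
E
```

```text
t: 6.5
position: [0.372, -0.0567, 0.1789]
ee_rot: [-0.001, 0.404, 0.915, -0.0]
wrist_force: [-0.1, -0.8, -0.3]
opening: 0.0005
gripper_force: 0.0
[ 0.37196447 -0.05671051  0.1788691 ] [-0.13623401 -0.77891734 -0.25918832]
```

View pics/c.png

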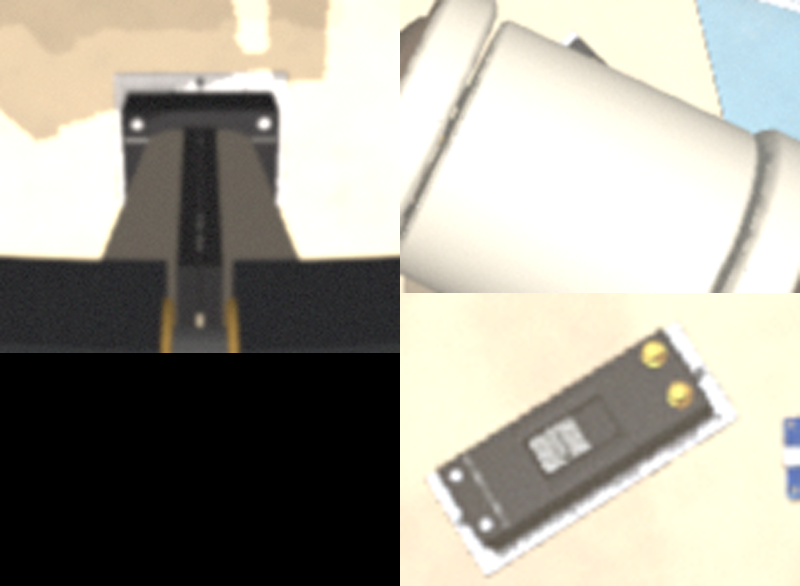

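The arm hides the wide pack from the top camera. The narrow pack's switch is untouched and off. I'll move the arm aside and look again.

To row units: 0.04 m is 0.8, 0.03 m is 0.6.

```bash
python3 inch.py '[{"trans":[0.4, 0.6, -0.2]}, {"trans":[0.4, 0.8, -0.2]}, {"trans":[0.4, 0.8, 0]}, {"trans":[0.4, 0.8, 0]}, {"trans":[0.4, 0.8, 0]}, {"trans":[0.4, 0.8, 0]}, {}, {}]'
python3 - <<'E'
from h import *
t=ctrl.snapshot('top')
cv2.imwrite('pics/d.png',cv2.resize(cv2.convertScaleAbs(t[170:280,355:505],alpha=2,beta=20),None,fx=5,fy=5,interpolation=cv2.INTER_CUBIC))
E
```

```text
t: 7.4
position: [0.461, 0.1871, 0.1983]
ee_rot: [-0.001, 0.403, 0.915, -0.001]
wrist_force: [-1.2, -0.6, 0.1]
opening: 0.0001
gripper_force: 0.0
```

View pics/d.png

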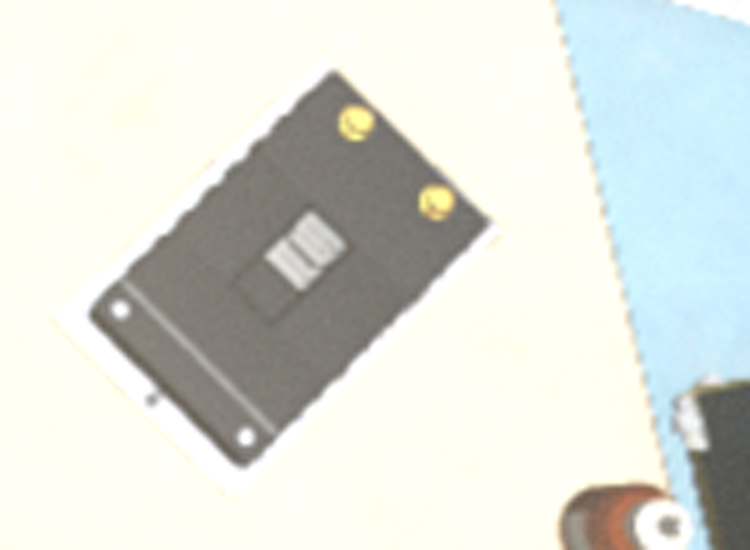

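The wide pack's slide plate now fills the post end of its well, spanning about (268,255) to (345,245), so the switch is fully on. The arm is clear of everything.

```bash
python3 -c "
from plant import ctrl
print(ctrl.hand_in())"
```

```text
the job is handed in; nothing more can be done
None
```

The wide pack's switch is on and fully home, the narrow pack's is still off, the arm is clear, and I handed the job in at about 7.5 s; the hand-in call returned no verdict.

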